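# Lever the board holder open and hold its spring clamp back at the mark

### The arm

A 7-joint arm with a two-finger parallel gripper is mounted at the origin on the work surface. World frame = base frame: x ahead of the robot, y to its left, z up, the work surface at z = 0. Lengths are in m, angles in rad, forces in N, time in s.
With the tool pointing down it reaches from about 0.425 to 0.875 m from the base axis. Payload 8.4 kg.
Tool frame: the origin (TCP) lies on the centre line of the jaws, within the pads' length; the fingertips stand 25 mm ahead of it and the grasp point (between the pads) lies 6 mm ahead of it; z points along the fingers, y is the direction in which the jaws open and shut (so a half turn about z gives the same grasp; the last joint's range is limited). The gripper opens to 87 mm and grips with 3 to 60 N. Pads are 19 mm wide; open, the fingers measure 117 mm over their backs; the gripper's body (75 mm by 190 mm) begins 51 mm behind the grasp point.
Start: joints at [1.064, 0.333, 0.04, 1.465, -0.013, 1.343, -0.059], TCP at [0.258, -0.597, 0.248] pointing down, gripper open.
Joint ranges: [-2.58, 2.58], [-0.38, 2.09], [-1.3, 1.39], [0.25, 2.4], [-1.5, 4.64], [0.08, 2.09], [-2.65, 2.65]. Speed limits (rad/s): [2.22, 2.22, 2.79, 2.79, 3.14, 3.14, 3.14].

### API

Orientations are given as a 3x3 rotation matrix whose columns are the frame's x, y, z axes.
In Python, from plant import ctrl gives the robot as it stands.
- The arm moves only by the tool servo_tool, never from a script. Its argument "deltas" is a list of rows, each an object with "claw": the gripper command: -1 is fully open, 1 is shut, values between are in proportion; "offset": the shift along the tool's x, y, z in cm, a list of three; "twist": the turn, a rotation vector about the tool's x, y, z in rad, a list of three. A call has 1 to 20 rows; each row is the pose to reach, as a shift and turn from the pose commanded when the call began, along the tool's axes at that moment; what a row does not reach only later rows make up. A row lasts 1/10 s, in which the tool goes at most 50 mm and 8.59 degrees, less where a joint would pass 70% of its speed; a pose out of reach is approached as far as the arm can. A call with a gripper value outside its range is refused whole. The fingers move at their own pace and stop on an object; "newtons" is the grip in N (left out, the last holds). Time passes only in rows, so rows that repeat a pose let the fingers close. It gives the time, the measured TCP pose, the force and the opening at its end, in the units of the state.
- ctrl.get_obs(): the state, without advancing time (a new reading comes with each control period).
- ctrl.get_image(name): name is "side" or "top" or "wrist"; returns a dict with "img" (480x640x3 uint8, red, green, blue), "fx", "fy", "cx", "cy" (pixels), "T" (4x4, takes a point from camera to world coordinates). Camera axes: x right, y up, looking along -z (the intrinsics and any distortion apply to the point x, -y, -z); pixel columns grow to the right and rows downward; lengths in m; the calibration is good to about 2 mm. A picture is of the moment at which its call begins. There is no depth.
- ctrl.job_done(): hands the job in, once; it reports no verdict.
Trained networks look in the newest picture that a camera, given by its name, has taken for a name from the list of things; names that differ only in an ending like _2 or _b are one class to them, and where a whole thing is asked for, a point or a joint stands for the part that bears it (a point fixed in the world has none). Each returns a list of dicts, best first, with "score" (0 to 1); they miss things now and then, are a little off and sometimes report something else, mostly with a low value. They report only what shows in the picture. A call takes as long as a camera call. They do not tell look-alikes from the thing itself.
- ctrl.spot_in(camera, target): "rect" ([left, top, width, height] in pixels, round what is visible of it).
- ctrl.cut_out(camera, target): "region" (480x640 bool, what is visible of it) and "rect" ([left, top, width, height] in pixels, round what is visible of it).
The state is a dict: "clock": time; "joint_pos": joint angles; "joint_velocities": joint speeds; "joint_efforts": joint torques, N m; "position": TCP position; "tcp_rot": TCP orientation; "ft_force": force on the tool from outside, world axes, zero at the start; "moment": the same for the moment, N m; "grip_width": finger opening in m.
Only numpy, scipy, OpenCV 4.12 (cv2) and the standard library are available. Lean on these libraries where they do the work, as an engineer would, in place of code of your own. Each camera call takes 0.05 s, during which the arm holds its last target. There are 200 camera calls.

### The job

Pick up the pry blade from the small blue mat, lever the board holder's cover open with it until the cover stands upright or leans back, and lay the blade down on the mat again. Then pull the red spring-return post out of its rest until the white pointer is level with the yellow mark, and keep hold of it there: the program finishes while the gripper is still holding the post steady at the mark, because it springs back if let go. Do not disturb the circuit board, the jar or the screwdriver.

Things in the scene. Friction and masses are not known exactly. Their poses are not given: they have to be found in the camera images.
- holder: Grey board holder, fixed. Origin on the bench under the centre of its lidded well; x away from the robot, y left, z up. Well inside: x -50..50, y -79..79 mm, floor z = 10, rim z = 50 mm, walls 5 mm. Outside its front wall an aluminium ledge, x -71..-55, top z = 38 mm. At y = 90..205 mm a tray with black jaws (44 mm high) carries the green board.
- cover (a joint): Angle of the flat see-through orange cover, white stripe along its lip (rad): 0 shut, 1.57 upright, 1.9 its stop, leaning back. It turns about the far rim of the well and its near edge rises. Stiff hinge (about 0.05 N m plus its 60 g weight, about 0.9 N at the lip): it stays where it is left.
- cover_lip (a point): Middle of the cover's near edge, on its underside. Cover 124 mm from hinge to lip, 172 mm wide, 5 mm thick. Shut, its underside is 50 mm above the bench and the lip overhangs the front wall by 14 mm; between lip and ledge is a 12 mm high slot, open to the front, for the blade (fingers do not fit).
- cover_hinge (a point): Middle of the cover's hinge line (along the holder's y axis), at holder x = 55, y = 0, z = 50 mm. It lies in the plane of the cover's underside.
- pry_grip (a point): Where to grip the loose pry blade: in its black handle, near the centre of mass, half-way up, 8 mm above what it lies on. x axis towards the blade tip, z up. Handle 90 mm long (65 mm behind to 25 mm ahead of this point), 20 mm wide, 16 mm high, orange band at the rear. Steel blade runs on at half height to 105 mm ahead. About 55 g.
- pry_tip (a point): Tip of the pry blade, at half its thickness: 105 mm ahead of pry_grip on the same axis. Blade 80 mm long, 12 mm wide, 2.5 mm thick.
- pry: The whole pry blade. Origin: underside of the handle, at the handle's middle; x towards the tip, z up.
- mat: Small blue silicone mat fixed on the bench, 280 mm along its x, 200 mm along its y, 4 mm thick. Origin: centre of its underside. The blade starts on it and goes back onto it (handle anywhere on it, lying).
- slide (a joint): Travel of the spring slide (m): 0 at rest, grows as the post is pulled along the holder's -y (to the right, seen from the robot), stop at 0.045. The spring pulls back with about 3.3 N at rest and 1.1 N more per 10 mm, so 5 to 8 N at the mark. It also draws the tray's near jaw off the board.
- pull_post (a point): Centre of the red pull post, in the well: 22 mm along the holder's x, 16 mm along its y, from z = 18 to 46 mm, this point at z = 32 mm. At rest at holder x = 0, y = 8 mm. Take it from above between its +y and -y faces.
- pointer (a point): Tip of the white pointer that moves with the post, towards the front of the well at holder x = -37, z = 17 mm; 4 mm wide, always at the same holder y as the post's centre.
- mark_bar (a point): Yellow mark (8 mm wide along the holder's y) on the black scale strip on the well's floor, just in front of the pointer's path. This point is where the pointer tip is when exactly at the mark: 22 to 40 mm from rest along the holder's -y, different each run. Axes as the holder's.
- board: Bystander: green circuit board, 80 x 86 x 4 mm with parts on it, loose in the holder's tray. Origin: centre of its underside.
- flux_jar: Bystander: small loose jar, 40 mm across, 45 mm high. Origin: centre of its underside.
- driver: Bystander: loose screwdriver with yellow handle, 160 mm long, lying on the bench.
Mind the look-alikes: they are no part of the job. There is more than one size of the pry; the job needs the largest.

How it is judged:
On the way, in this order (a step that is already met when the one before it is completed fails the run):
1. the cover is lifted at least 0.25 rad by the pry blade touching it (value of joint cover above 0.25 rad and contact force between pry and cover above 0.05 N), for 0.1 s.
2. the cover stands at 1.45 rad or more and the blade lies on the mat, let go (value of joint cover above 1.45 rad and x of pry_grip in the frame of mat between -0.14 and 0.14 m and y of pry_grip in the frame of mat between -0.1 and 0.1 m and z of pry_grip in the frame of mat below 0.022 m and contact force between each of the fingers, the arm and pry below 0.1 N and linear speed of pry below 0.03 m/s), for 0.2 s.
At the end, for the whole second after the job is handed in: Fingers hold the post (over 2 N), pointer within 4 mm of the mark, steady (under 10 mm/s); cover at 1.45 rad or more; blade let go, at rest, its grip point over the mat and under 22 mm above the mat's underside; board, jar and screwdriver within 20 mm of their starts (all of step 2 and y of pointer in the frame of mark_bar between -0.004 and 0.004 m and velocity of joint slide between -0.01 and 0.01 m/s and contact force between the fingers and slide above 2 N and distance of each of board, flux_jar, driver from where it was at the start of the episode below 0.02 m); the arm keeps its last pose, push and grip.
It fails at once if the circuit board is shoved more than 30 mm (distance of board from where it was at the start of the episode above 0.03 m).
It fails at once if the jar is shoved more than 30 mm (distance of flux_jar from where it was at the start of the episode above 0.03 m).
It fails at once if the screwdriver is shoved more than 30 mm (distance of driver from where it was at the start of the episode above 0.03 m).
It also fails if it takes over 64 s, if anything falls off the work surface, if the arm or the gripper's body presses on something with over 40 N, if the wrist force passes 120 N, or if a joint passes its speed limit or range.

## Working session

There is one attempt and no reset: what is moved stays moved. The work goes in short steps, Python scripts to look and compute and a tool call to move; the robot and the scene stay as the last step left them, time stands still between calls to the robot, and variables do not carry over. Pictures are saved under pics/ and viewed, about 8 in all and at most 12, crops included, and the job is handed in when it is done.

Besides the shell and the picture viewer there is one more tool, called after ">>>" in YAML: its name, and indented under it one key for each argument. servo_tool: Moves the arm, as the interface text tells. Its arguments: {"type":"object","properties":{"deltas":{"type":"array"},"newtons":{"type":"number"}},"required":["deltas"]}

```bash
mkdir -p pics; ls; cat > h.py <<'E'
import numpy as np, cv2
from plant import ctrl
def save(n,cam,crop=None,s=1):
    d=ctrl.get_image(cam); im=d["img"][:,:,::-1]
    if crop: x,y,w,h=crop; im=im[y:y+h,x:x+w]
    cv2.imwrite(f"pics/{n}.png",cv2.resize(im,None,fx=s,fy=s,interpolation=cv2.INTER_CUBIC)); return d
def ray(d,u,v):
    T=np.array(d["T"]); r=np.array([(u-d["cx"])/d["fx"],-(v-d["cy"])/d["fy"],-1.]); r=T[:3,:3]@r
    return T[:3,3],r/np.linalg.norm(r)
def onz(d,u,v,z):
    o,r=ray(d,u,v); return o+r*(z-o[2])/r[2]
def proj(d,p):
    T=np.array(d["T"]); c=T[:3,:3].T@(np.array(p)-T[:3,3]); return d["cx"]+d["fx"]*c[0]/-c[2], d["cy"]-d["fy"]*c[1]/-c[2]
def tri(*obs):
    A=np.zeros((3,3));b=np.zeros(3)
    for d,u,v in obs:
        o,r=ray(d,u,v);P=np.eye(3)-np.outer(r,r);A+=P;b+=P@o
    return np.linalg.solve(A,b)
E
python3 - <<'E'
from h import *
t=save("top0","top"); s=save("side0","side")
print({k:t[k] for k in t if k!="img"}); print({k:s[k] for k in s if k!="img"})
for c in("top","side"):
  for n in("pry","mat","cover","holder","flux_jar","driver","board","pull_post","mark_bar","pointer","pry_grip","pry_tip"):
    print(c,n,[(np.round(r["rect"]).tolist(),round(r["score"],2)) for r in ctrl.spot_in(c,n)])
a=np.vstack([cv2.imread("pics/top0.png"),cv2.imread("pics/side0.png")])
cv2.imwrite("pics/both.png",cv2.resize(a,None,fx=.62,fy=.62))
print(ctrl.get_obs())
E
```

```text
pics
{'fx': 619.155788584406, 'fy': 619.155788584406, 'cx': 323.8869218733526, 'cy': 236.92611120644347, 'T': array([[ 0.02994876,  0.97494696, -0.22041211,  0.24693253],
       [-0.9995447 ,  0.03002069, -0.00302411, -0.11327664],
       [ 0.00366857,  0.22040233,  0.97540215,  1.32792715],
       [ 0.        ,  0.        ,  0.        ,  1.        ]])}
{'fx': 562.9201528920195, 'fy': 562.9201528920195, 'cx': 321.1405993714889, 'cy': 247.09243500085609, 'T': array([[ 0.98975115,  0.10517274, -0.09659898,  0.40382458],
       [-0.14144423,  0.6289151 , -0.76449939, -1.16788052],
       [-0.01965194,  0.77032752,  0.63734552,  0.96908408],
       [ 0.        ,  0.        ,  0.        ,  1.        ]])}
top pry [([413.0, 229.0, 29.0, 69.0], 0.67), ([484.0, 269.0, 56.0, 26.0], 0.63), ([497.0, 337.0, 54.0, 42.0], 0.61)]
top mat []
top cover []
top holder [([169.0, 168.0, 137.0, 76.0], 0.86)]
top flux_jar [([103.0, 271.0, 24.0, 21.0], 0.66)]
top driver [([363.0, 147.0, 33.0, 66.0], 0.67)]
top board [([171.0, 196.0, 46.0, 46.0], 0.81)]
top pull_post [([214.0, 190.0, 10.0, 34.0], 0.62)]
top m
[... 1371 characters left out ...]
 -0.05848906]), 'joint_velocities': array([ 0.0002169 , -0.001097  ,  0.00107376, -0.00076858,  0.00177577,
        0.00066406, -0.00058005]), 'joint_efforts': array([ 6.53951447e-04, -6.56124616e+01,  1.33344658e+00, -4.04053295e+01,
       -5.98270074e-02,  3.53845884e-02,  8.30113868e-05]), 'position': array([ 0.25774212, -0.59667695,  0.24753997]), 'tcp_rot': array([[ 9.18013999e-01,  3.96547976e-01, -3.11305844e-05],
       [ 3.96547977e-01, -9.18013997e-01,  5.44272437e-05],
       [-6.99529884e-06, -6.23097419e-05, -9.99999998e-01]]), 'ft_force': array([-0.34252118,  0.06561172, -0.42683805]), 'moment': array([-0.01410938, -0.00438167,  0.03970436]), 'grip_width': 0.08713878159195004}
```

View pics/top0.png

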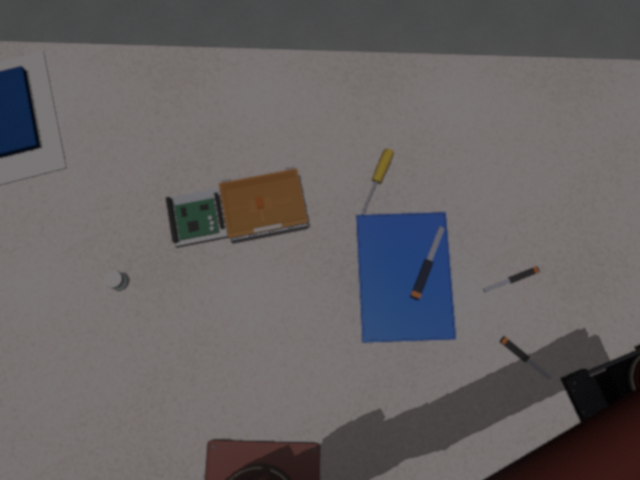

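View pics/side0.png

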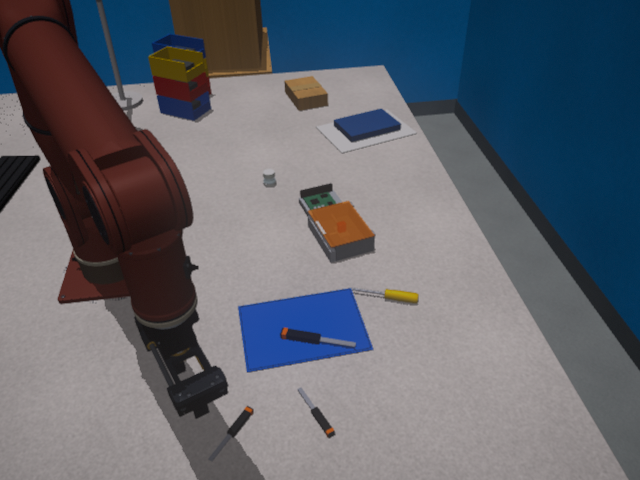

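Top view: the holder, with its orange cover, is around (265,205), and the board is at (195,218). Jar (118,281), driver (378,180).
Pry candidates: on the mat at (427,264), and on the bench at (511,279) and (523,356). The one on the mat is the longest and matches the description. I'll check it in a close crop.

```bash
python3 - <<'E'
from h import *
t=ctrl.get_image("top"); s=ctrl.get_image("side")
def up(d,x,y,w,h,k): return cv2.resize(d["img"][y:y+h,x:x+w,::-1],(w*k,h*k),interpolation=cv2.INTER_CUBIC)
a=np.hstack([up(t,160,160,160,100,5)]);b=np.hstack([up(t,380,215,80,100,3),up(s,260,315,120,45,4)[:300] if 0 else np.zeros((300,10,3),np.uint8)])
c=up(s,270,310,110,50,5); b=np.hstack([b[:250],c[:250]]); b=b[:, :800]
A=np.zeros((250+500,800,3),np.uint8); A[:500]=a; A[500:,:b.shape[1]]=b
cv2.imwrite("pics/crop.png",cv2.resize(A[:750],(640,600)))
for n,d,uv in(("t",t,((416,296),(440.5,229))),("s",s,((283.5,333),(354.5,345)))):
  print(n,[np.round(onz(d,u,v,.012),4).tolist() for u,v in uv])
print("tri",[tri((t,*a),(s,*b)).round(4).tolist() for a,b in(((416,296),(283.5,333)),((440.5,229),(354.5,345)))])
# lookalike lengths
for p,q in(((538,268),(485,290)),((502,339),(548,376))): print(np.linalg.norm(onz(t,*p,.008)-onz(t,*q,.008)))
print("mat",[onz(t,u,v,.004).round(3).tolist() for u,v in((357,215),(446,212),(455,340),(363,342))])
print("cover corners z.055",[onz(t,u,v,.055).round(4).tolist() for u,v in((220,181),(296,169),(308,224),(230,239))])
E
```

```text
t [[0.4212, -0.3096, 0.012], [0.5699, -0.3636, 0.012]]
s [[0.4221, -0.3068, 0.012], [0.5735, -0.3666, 0.012]]
tri [[0.4214, -0.3091, 0.0144], [0.5724, -0.3642, 0.0086]]
0.12694283976281617
0.11871018213825431
mat [[0.598, -0.181, 0.004], [0.611, -0.378, 0.004], [0.331, -0.393, 0.004], [0.321, -0.199, 0.004]]
cover corners z.055 [[0.6509, 0.1176, 0.055], [0.6831, -0.0446, 0.055], [0.5616, -0.0749, 0.055], [0.524, 0.0881, 0.055]]
```

View pics/crop.png

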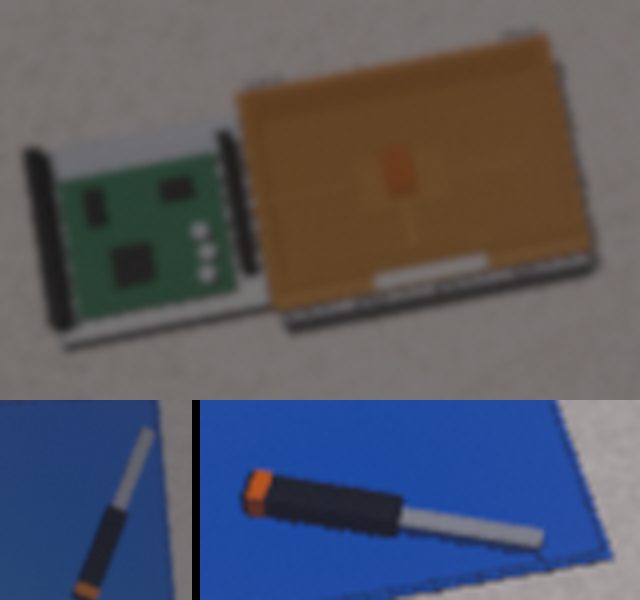

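The crop confirms it: the pry on the mat is about 165 mm long (look-alikes about 120–127 mm), with its rear at about (416,297) and its tip at (440,229). The cover's corners are at about (219.5,183), (297,169), (308,222) and (228,237). Next: go above the pry.

```bash
cat >> h.py <<'E'
def go(p,yaw=None,note=""):
    """print offset(cm)/twist in tool axes to bring TCP to p with tool pointing down, x axis at yaw"""
    from scipy.spatial.transform import Rotation as R
    o=ctrl.get_obs(); M=np.array(o["tcp_rot"])
    off=M.T@(np.array(p)-o["position"])*100
    tw=np.zeros(3)
    if yaw is not None:
        c,s=np.cos(yaw),np.sin(yaw); G=np.array([[c,s,0],[s,-c,0],[0,0,-1]])
        tw=R.from_matrix(M.T@G).as_rotvec()
    print(note,"off",off.round(2).tolist(),"twist",tw.round(3).tolist(),"rows",np.linalg.norm(off)/5,np.degrees(np.linalg.norm(tw))/8.59)
E
python3 - <<'E'
from h import *
t=ctrl.get_image("top")
P=[onz(t,u,v,.055) for u,v in((219.5,183),(297,168.75),(308.3,222),(228,237))]
y1=P[0]-P[1];y2=P[3]-P[2]
print([p.round(4).tolist() for p in P],[np.arctan2(-y[0],y[1]) for y in(y1,y2)],[np.arctan2(x[1],x[0]) for x in(P[0]-P[3],P[1]-P[2])],np.linalg.norm(y1),np.linalg.norm(P[0]-P[3]))
print("c",sum(P)/4)
print("handle front",onz(t,430,259.7,.012))
go((.485,-.333,.18),-.35)
print(ctrl.get_obs()["clock"])
E
```

```text
[[0.6464, 0.1184, 0.055], [0.6838, -0.0467, 0.055], [0.566, -0.0753, 0.055], [0.5282, 0.0926, 0.055]] [np.float64(0.22250811254447334), np.float64(0.22128720968287824)] [np.float64(0.21539334351438802), np.float64(0.23831646578164492)] 0.16931694576391018 0.12100678304188578
c [0.60608988 0.02222512 0.055     ]
handle front [ 0.50089079 -0.34005814  0.012     ]
 off [31.32, -15.19, 6.76] twist [-0.0, -0.0, 0.758] rows 7.091374905545621 5.054482400229891
1.45
```

>>> servo_tool:
  deltas:
    - {"claw":-1,"offset":[31.3,-15.2,6.8],"twist":[0,0,0.758]}
    - {"claw":-1,"offset":[31.3,-15.2,6.8],"twist":[0,0,0.758]}
    - {"claw":-1,"offset":[31.3,-15.2,6.8],"twist":[0,0,0.758]}
    - {"claw":-1,"offset":[31.3,-15.2,6.8],"twist":[0,0,0.758]}
    - {"claw":-1,"offset":[31.3,-15.2,6.8],"twist":[0,0,0.758]}
    - {"claw":-1,"offset":[31.3,-15.2,6.8],"twist":[0,0,0.758]}
    - {"claw":-1,"offset":[31.3,-15.2,6.8],"twist":[0,0,0.758]}
    - {"claw":-1,"offset":[31.3,-15.2,6.8],"twist":[0,0,0.758]}
    - {"claw":-1,"offset":[31.3,-15.2,6.8],"twist":[0,0,0.758]}
    - {"claw":-1,"offset":[31.3,-15.2,6.8],"twist":[0,0,0.758]}
    - {"claw":-1,"offset":[31.3,-15.2,6.8],"twist":[0,0,0.758]}

```text
clock: 2.55
position: [0.4836, -0.335, 0.1799]
tcp_rot: [[0.938, -0.346, -0.0], [-0.346, -0.938, -0.001], [0.0, 0.001, -1.0]]
ft_force: [-0.2, -1.2, 1.1]
grip_width: 0.0869
```

```bash
python3 - <<'E'
from h import *
d=save("w1","wrist"); o=ctrl.get_obs(); print(o["position"],o["tcp_rot"].round(3).tolist(),o["clock"]); print(d["T"].round(3).tolist(),d["fx"],d["cx"],d["cy"])
for r in ctrl.cut_out("wrist","pry"):
    m=r["region"].astype(np.uint8); v,u=np.nonzero(m)
    print(r["rect"],r["score"],cv2.minAreaRect(np.c_[u,v].astype(np.float32)))
print("tip/grip proj",proj(d,(.572,-.3645,.012)),proj(d,(.478,-.331,.012)))
E
```

```text
[ 0.48365192 -0.33496647  0.1799017 ] [[0.938, -0.346, -0.0], [-0.346, -0.938, -0.001], [0.0, 0.001, -1.0]] 2.6
[[-0.347, 0.902, 0.257, 0.552], [-0.938, -0.334, -0.094, -0.36], [0.002, -0.274, 0.962, 0.317], [0.0, 0.0, 0.0, 1.0]] 396.7939049190533 317.54375926011653 236.31414603697098
[473.5, 100.5, 149.2, 122.7] 0.6 ((548.4637451171875, 161.8323974609375), (26.877731323242188, 183.6708984375), 51.225826263427734)
[300.2, 93.8, 28.8, 221.3] 0.57 ((313.0, 203.5), (217.0, 26.0), 90.0)
tip/grip proj (np.float64(313.1731683110844), np.float64(94.70999376004545)) (np.float64(315.0635114803076), np.float64(227.97342112484552))
```

View pics/w1.png

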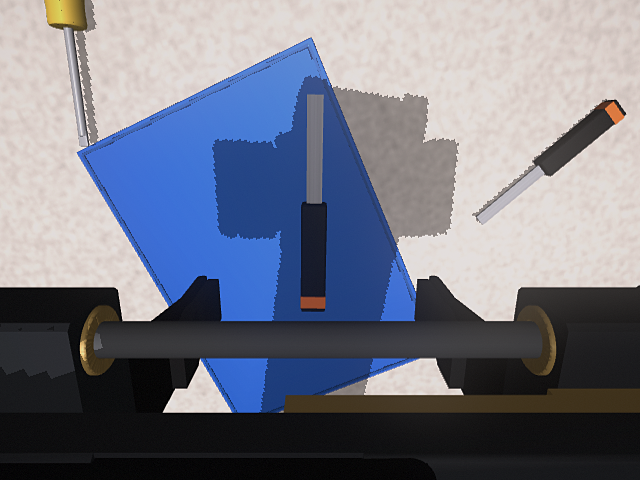

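Wrist view: the pry lies straight along the tool's x, with its tip at (315.5,95), handle front at (314,203) and rear end at (313.5,310).

```bash
python3 - <<'E'
from h import *
d=ctrl.get_image("wrist");t=ctrl.get_image("top");s=ctrl.get_image("side")
print("heights",tri((d,315.5,95),(t,440.5,229),(s,354.5,345)),tri((d,315.5,95),(s,354.5,345)))
a=onz(d,315.5,95,.0125);b=onz(d,314,204,.0195);c=onz(d,313.5,297,.020);c2=onz(d,313.5,309,.012)
for n,p in zip(("tip","front","rear top","rear"),(a,b,c,c2)): print(n,p.round(4))
ax=(a-c2)[:2];L=np.linalg.norm(ax);ax/=L;yaw=np.arctan2(ax[1],ax[0]);print("len",L,"yaw",yaw)
print("grip est",a[:2]-.105*ax,b[:2]-.025*ax,c2[:2]+.065*ax)
g=(a[:2]-.105*ax+b[:2]-.025*ax+c2[:2]+.065*ax)/3+.008*ax
go((*g,.06),yaw,"above");go((*g,.018),yaw,"grasp");print(g)
E
```

```text
heights [ 0.57207037 -0.36487028  0.00922391] [ 0.57255615 -0.36585713  0.01120683]
tip [ 0.5714 -0.3657  0.0125]
front [ 0.498  -0.3372  0.0195]
rear top [ 0.4263 -0.3101  0.02  ]
rear [ 0.4126 -0.3049  0.012 ]
len 0.17006271019145924 yaw -0.3656798830823177
grip est [ 0.47332908 -0.32813884] [ 0.47462178 -0.32827522] [ 0.47327052 -0.32811641]
above off [-0.39, -0.16, 11.97] twist [0.0, -0.0, 0.014] rows 2.3959426369886296 0.09315083556189621
grasp off [-0.39, -0.16, 16.17] twist [0.0, -0.0, 0.014] rows 3.235564355202387 0.09315083556189621
[ 0.48121151 -0.3310375 ]
```

>>> servo_tool:
  deltas:
    - {"claw":-1,"offset":[-0.4,-0.2,4],"twist":[0,0,0.014]}
    - {"claw":-1,"offset":[-0.4,-0.2,8],"twist":[0,0,0.014]}
    - {"claw":-1,"offset":[-0.4,-0.2,12],"twist":[0,0,0.014]}
    - {"claw":-1,"offset":[-0.4,-0.2,13.5],"twist":[0,0,0.014]}
    - {"claw":-1,"offset":[-0.4,-0.2,14.8],"twist":[0,0,0.014]}
    - {"claw":-1,"offset":[-0.4,-0.2,14.8],"twist":[0,0,0.014]}
    - {"claw":1,"offset":[-0.4,-0.2,14.8],"twist":[0,0,0.014]}
    - {"claw":1,"offset":[-0.4,-0.2,14.8],"twist":[0,0,0.014]}
    - {"claw":1,"offset":[-0.4,-0.2,14.8],"twist":[0,0,0.014]}
    - {"claw":1,"offset":[-0.4,-0.2,14.8],"twist":[0,0,0.014]}
    - {"claw":1,"offset":[-0.4,-0.2,14.8],"twist":[0,0,0.014]}
    - {"claw":1,"offset":[-0.4,-0.2,14.8],"twist":[0,0,0.014]}
    - {"claw":1,"offset":[-0.4,-0.2,14.8],"twist":[0,0,0.014]}
    - {"claw":1,"offset":[-0.4,-0.2,14.8],"twist":[0,0,0.014]}
  newtons: 30

```text
clock: 4.2
position: [0.4817, -0.3297, 0.0315]
tcp_rot: [[0.934, -0.356, -0.0], [-0.356, -0.934, 0.0], [-0.0, -0.0, -1.0]]
ft_force: [-0.5, 0.7, 0.0]
grip_width: 0.0309
```

>>> servo_tool:
  deltas:
    - {"claw":1,"offset":[0,0,0],"twist":[0,0,0]}
    - {"claw":1,"offset":[0,0,0],"twist":[0,0,0]}
    - {"claw":1,"offset":[0,0,0],"twist":[0,0,0]}
    - {"claw":1,"offset":[0,0,0],"twist":[0,0,0]}
    - {"claw":1,"offset":[0,0,-1],"twist":[0,0,0]}
    - {"claw":1,"offset":[0,0,-4],"twist":[0,0,0]}
    - {"claw":1,"offset":[0,0,-8],"twist":[0,0,0]}
    - {"claw":1,"offset":[0,0,-12],"twist":[0,0,0]}
    - {"claw":1,"offset":[0,0,-12],"twist":[0,0,0]}

```text
clock: 5.1
position: [0.4846, -0.3314, 0.1584]
tcp_rot: [[0.934, -0.356, 0.009], [-0.356, -0.934, -0.005], [0.01, 0.002, -1.0]]
ft_force: [0.5, -0.2, -0.1]
grip_width: 0.02
```

```bash
python3 - <<'E'
from h import *
yaw=.223;X=np.array([np.cos(yaw),np.sin(yaw)]);O=np.array([.613,.0237])
g=O+X*(-.105-.097)   # tip at holder x=-105
print(g,np.linalg.norm(g)); go((*g,.12),yaw); g=O+X*(-.082-.097);print(g,np.linalg.norm(g))
E
```

```text
[ 0.41600185 -0.02097358] 0.4165302265100911
 off [-17.51, -26.57, 3.63] twist [0.005, -0.009, -0.587] rows 6.405474279871723 3.91786306184694
[ 0.43843233 -0.01588698] 0.4387200767928216
```

>>> servo_tool:
  deltas:
    - {"claw":1,"offset":[0,0,-1],"twist":[0,0,0]}
    - {"claw":1,"offset":[-15.7,-26.2,-1],"twist":[0.005,-0.009,-0.587]}
    - {"claw":1,"offset":[-15.7,-26.2,-1],"twist":[0.005,-0.009,-0.587]}
    - {"claw":1,"offset":[-15.7,-26.2,-1],"twist":[0.005,-0.009,-0.587]}
    - {"claw":1,"offset":[-15.7,-26.2,-1],"twist":[0.005,-0.009,-0.587]}
    - {"claw":1,"offset":[-15.7,-26.2,-1],"twist":[0.005,-0.009,-0.587]}
    - {"claw":1,"offset":[-15.7,-26.2,-1],"twist":[0.005,-0.009,-0.587]}
    - {"claw":1,"offset":[-15.7,-26.2,-1],"twist":[0.005,-0.009,-0.587]}
    - {"claw":1,"offset":[-15.7,-26.2,-1],"twist":[0.005,-0.009,-0.587]}
    - {"claw":1,"offset":[-15.7,-26.2,-1],"twist":[0.005,-0.009,-0.587]}
    - {"claw":1,"offset":[-15.7,-26.2,2],"twist":[0.005,-0.009,-0.587]}
    - {"claw":1,"offset":[-15.7,-26.2,3],"twist":[0.005,-0.009,-0.587]}
    - {"claw":1,"offset":[-15.7,-26.2,3],"twist":[0.005,-0.009,-0.587]}
    - {"claw":1,"offset":[-15.7,-26.2,3],"twist":[0.005,-0.009,-0.587]}

```text
clock: 6.5
position: [0.4285, -0.0296, 0.1219]
tcp_rot: [[0.976, 0.22, -0.009], [0.22, -0.976, 0.006], [-0.008, -0.008, -1.0]]
ft_force: [-0.2, 0.2, -1.1]
grip_width: 0.0199
```

```bash
python3 - <<'E'
from h import *
d=save("w2","wrist");s=save("s2","side")
o=ctrl.get_obs();print(o["position"],o["tcp_rot"].round(3).tolist(),o["clock"],o["grip_width"])
yaw=.223;X=np.array([np.cos(yaw),np.sin(yaw)]);Y=np.array([-X[1],X[0]]);O=np.array([.613,.0237])
for n,c in(("lip L",(-69,86,55)),("lip R",(-69,-86,55)),("lip M",(-69,0,50)),("ledge",(-71,0,38))):
  p=(*(O+X*c[0]/1e3+Y*c[1]/1e3),c[2]/1e3); print(n,np.round(proj(d,p),1),np.round(proj(s,p),1))
b=s["img"][160:290,250:410,::-1]; b=cv2.resize(b,(640,520),interpolation=cv2.INTER_CUBIC)
cv2.imwrite("pics/s2c.png",b)
E
```

```text
[ 0.42897841 -0.02932036  0.12240335] [[0.975, 0.22, -0.008], [0.22, -0.975, 0.006], [-0.006, -0.007, -1.0]] 6.6 0.019811469924481417
lip L [108.4  11. ] [307.2 210.5]
lip R [484.8   9.1] [330.1 247.2]
lip M [296.5  12.9] [318.2 229.5]
ledge [298.   23.6] [317.6 233.3]
```

View pics/w2.png

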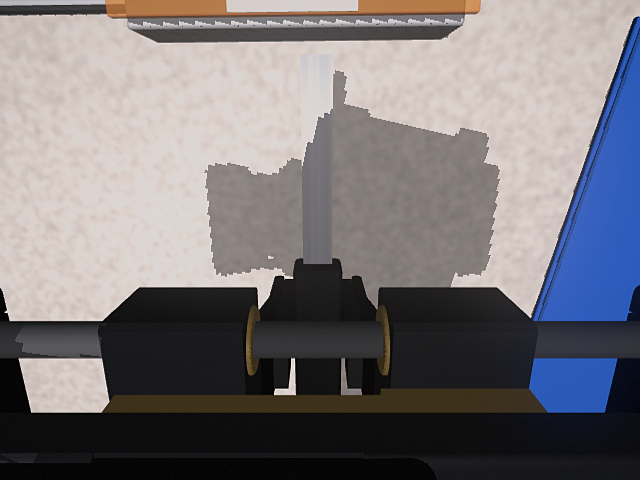

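View pics/s2c.png

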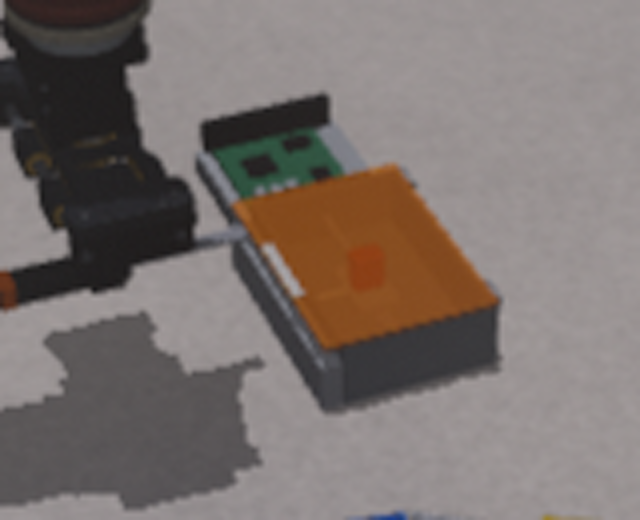

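Wrist view: blade tip at (316,55); the lip's front edge runs from (107,16) to (481,12), which agrees with my prediction to about 2 mm. Side crop: tip at about (311,217) in full-image pixels. Now to measure the tip in the hand.

```bash
cat >> h.py <<'E'
yaw=.223;X=np.array([np.cos(yaw),np.sin(yaw),0]);Y=np.array([-X[1],X[0],0]);Z=np.array([0,0,1.])
O=np.array([.613,.0237,0])-X*.002
def H(p): q=np.array(p)-O; return np.array([q@X,q@Y,q@Z])*1e3
def W(x,y,z): return O+X*x/1e3+Y*y/1e3+Z*z/1e3
E
python3 - <<'E'
from h import *
d=ctrl.get_image("wrist");s=ctrl.get_image("side");o=ctrl.get_obs()
p=tri((d,316,55),(s,310.75,217.3)); q=onz(d,316,55,.102)
M=o["tcp_rot"]
for n,a in(("tri",p),("fixz",q)): print(n,a.round(4),"tool",(M.T@(a-o["position"])*1e3).round(1),"holder",H(a).round(1))
print("tcp",H(o["position"]).round(1))
a=onz(d,107,16,.055);b=onz(d,481,12,.055);print("lip L,R",H(a).round(1),H(b).round(1))
c=o["position"]; c=c.copy()
tipx=97.;h=H(c)
go(W(-88-tipx,h[1],63.5),yaw,"pre");go(W(-60-tipx,h[1],63.5),yaw,"ins")
E
```

```text
tri [ 0.5244 -0.0063  0.1037] tool [98.3 -1.1 18.1] holder [-91.1  -9.7 103.7]
fixz [ 0.5234 -0.0062  0.102 ] tool [97.3 -1.3 19.8] holder [-92.   -9.4 102. ]
tcp [-189.2  -10.8  122.4]
lip L,R [-68.3  87.4  55. ] [-67.3 -84.5  55. ]
pre off [0.46, 0.04, 5.88] twist [-0.007, 0.006, -0.0] rows 1.1800780394124115 0.06061634440551227
ins off [3.26, 0.04, 5.87] twist [-0.007, 0.006, -0.0] rows 1.341787286072885 0.06061634440551227
```

>>> servo_tool:
  deltas:
    - {"claw":1,"offset":[0.4,0,2],"twist":[-0.007,0.006,0]}
    - {"claw":1,"offset":[0.4,0,4],"twist":[-0.007,0.006,0]}
    - {"claw":1,"offset":[0.4,0,5.5],"twist":[-0.007,0.006,0]}
    - {"claw":1,"offset":[0.4,0,5.9],"twist":[-0.007,0.006,0]}
    - {"claw":1,"offset":[0.4,0,5.9],"twist":[-0.007,0.006,0]}
    - {"claw":1,"offset":[0.4,0,5.9],"twist":[-0.007,0.006,0]}

```text
clock: 7.3
position: [0.4324, -0.0278, 0.0634]
tcp_rot: [[0.975, 0.221, 0.0], [0.221, -0.975, 0.0], [0.0, 0.0, -1.0]]
ft_force: [-0.2, 0.4, 0.0]
grip_width: 0.0195
```

```bash
python3 - <<'E'
from h import *
o=ctrl.get_obs();print(o["clock"],o["tcp_rot"].round(4).tolist(),H(o["position"]).round(1),o["ft_force"])
h=H(o["position"])
go(W(-60-97.5,h[1],63),yaw,"ins")
s=ctrl.get_image("side")
b=s["img"][180:255,270:370,::-1]; cv2.imwrite("pics/s3.png",cv2.resize(b,(800,600),interpolation=cv2.INTER_CUBIC))
E
```

```text
7.3 [[0.9753, 0.2209, 0.0001], [0.2209, -0.9753, 0.0], [0.0001, 0.0, -1.0]] [-185.5  -10.3   63.4] [-0.17334906  0.39457375  0.0106846 ]
ins off [2.8, -0.0, 0.04] twist [0.0, -0.0, -0.0] rows 0.5595371660655688 0.0020263802942149683
```

View pics/s3.png

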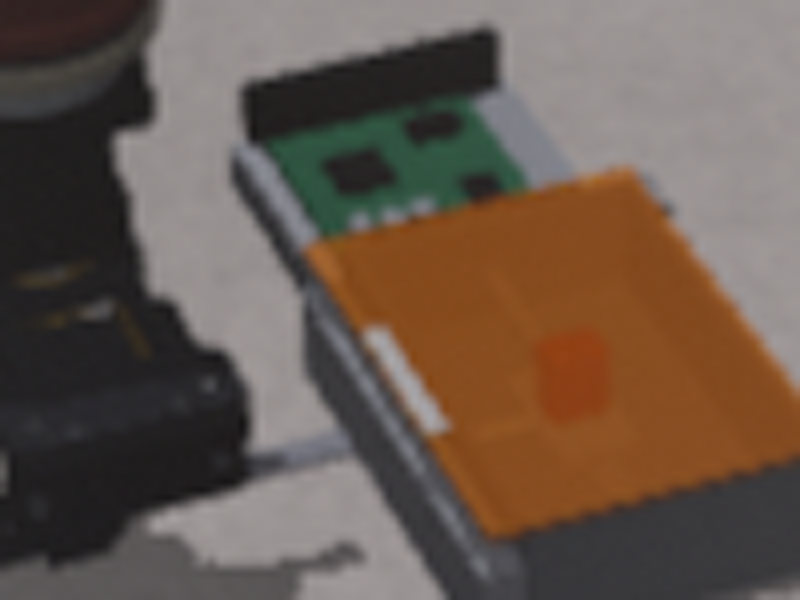

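Side crop: the tip is just before the ledge at about (314,235), level with the slot. I'll insert slowly and check forces.

>>> servo_tool:
  deltas:
    - {"claw":1,"offset":[0.6,0,0.04],"twist":[0,0,0]}
    - {"claw":1,"offset":[1.2,0,0.04],"twist":[0,0,0]}
    - {"claw":1,"offset":[1.8,0,0.04],"twist":[0,0,0]}
    - {"claw":1,"offset":[2.3,0,0.04],"twist":[0,0,0]}
    - {"claw":1,"offset":[2.8,0,0.04],"twist":[0,0,0]}
    - {"claw":1,"offset":[2.8,0,0.04],"twist":[0,0,0]}
    - {"claw":1,"offset":[2.8,0,0.04],"twist":[0,0,0]}

```text
clock: 8.05
position: [0.459, -0.0216, 0.062]
tcp_rot: [[0.975, 0.221, -0.002], [0.221, -0.975, 0.0], [-0.001, -0.001, -1.0]]
ft_force: [-0.5, -0.2, -0.7]
grip_width: 0.0197
```

```bash
python3 - <<'E'
from h import *
o=ctrl.get_obs();print(H(o["position"]).round(1),o["ft_force"].round(2),o["moment"].round(3))
d=ctrl.get_image("wrist");cv2.imwrite("pics/w4.png",d["img"][:300,:,::-1])
s=ctrl.get_image("side")
print(proj(s,W(-60,-10,44)),proj(d,W(-60,-10,44)))
# lift path in tool x/z relative to now: tip on arc radius r about hinge
th=np.arange(0,1.8,.1);
for t in th:
  r=115-20*min(t/1.6,1); tx=55-r*np.cos(t); tz=50+r*np.sin(t)-1.3*np.cos(t)
  print(round(t,2),"x",round((tx+60)/10,1),"z",round(-(tz-44)/10,1))
E
```

```text
[-158.2  -10.1   62. ] [-0.45 -0.17 -0.7 ] [ 0.037  0.015 -0.038]
(np.float64(322.01731037657004), np.float64(232.84226350203167)) (np.float64(320.1315403500721), np.float64(51.200096446089276))
0.0 x 0.0 z -0.5
0.1 x 0.2 z -1.6
0.2 x 0.5 z -2.7
0.3 x 0.9 z -3.8
0.4 x 1.4 z -4.8
0.5 x 2.0 z -5.7
0.6 x 2.6 z -6.6
0.7 x 3.4 z -7.3
0.8 x 4.2 z -8.0
0.9 x 5.1 z -8.6
1.0 x 6.0 z -9.2
1.1 x 6.9 z -9.6
1.2 x 7.9 z -9.9
1.3 x 8.9 z -10.1
1.4 x 9.8 z -10.2
1.5 x 10.8 z -10.2
1.6 x 11.8 z -10.1
1.7 x 12.7 z -10.0
```

>>> servo_tool:
  deltas:
    - {"claw":1,"offset":[0,0,-0.4],"twist":[0,0,0]}
    - {"claw":1,"offset":[0.1,0,-1.0],"twist":[0,0,0]}
    - {"claw":1,"offset":[0.2,0,-1.6],"twist":[0,0,0]}
    - {"claw":1,"offset":[0.3,0,-2.2],"twist":[0,0,0]}
    - {"claw":1,"offset":[0.5,0,-2.7],"twist":[0,0,0]}
    - {"claw":1,"offset":[0.7,0,-3.3],"twist":[0,0,0]}
    - {"claw":1,"offset":[0.9,0,-3.8],"twist":[0,0,0]}
    - {"claw":1,"offset":[1.1,0,-4.3],"twist":[0,0,0]}
    - {"claw":1,"offset":[1.4,0,-4.8],"twist":[0,0,0]}
    - {"claw":1,"offset":[1.4,0,-4.8],"twist":[0,0,0]}
    - {"claw":1,"offset":[1.4,0,-4.8],"twist":[0,0,0]}
    - {"claw":1,"offset":[1.4,0,-4.8],"twist":[0,0,0]}
  newtons: 45

```text
clock: 9.35
position: [0.4728, -0.0185, 0.11]
tcp_rot: [[0.975, 0.221, -0.001], [0.221, -0.975, 0.0], [-0.001, -0.0, -1.0]]
ft_force: [-0.2, 0.9, -0.9]
grip_width: 0.0194
```

```bash
python3 - <<'E'
from h import *
o=ctrl.get_obs();print(o["clock"],H(o["position"]).round(1),o["ft_force"].round(2),o["moment"].round(3))
s=ctrl.get_image("side");d=ctrl.get_image("wrist")
b=s["img"][150:270,250:410,::-1]; a=cv2.resize(b,(480,360),interpolation=cv2.INTER_CUBIC)
w=cv2.resize(d["img"][:360,140:460,::-1],(320,360))
cv2.imwrite("pics/s5.png",np.hstack([a,w]))
E
```

```text
9.35 [-144.1  -10.2  110. ] [-0.19  0.94 -0.92] [ 0.019  0.027 -0.002]
```

View pics/s5.png

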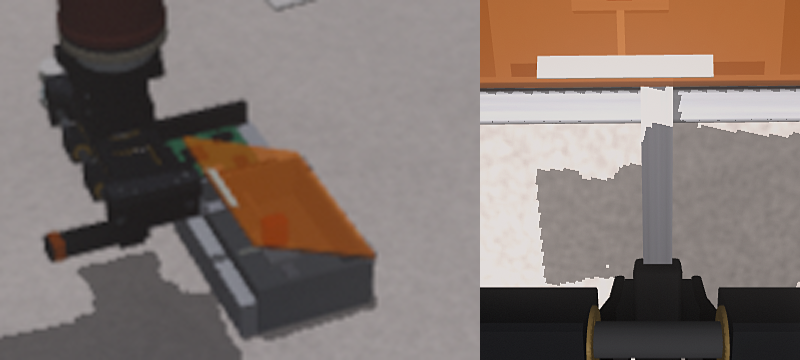

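The cover is open about 0.4 rad on the blade, with the tip hidden under the lip, so I'll continue the arc to about 1.7 rad.

>>> servo_tool:
  deltas:
    - {"claw":1,"offset":[0.6,0,-0.9],"twist":[0,0,0]}
    - {"claw":1,"offset":[0.9,0,-1.4],"twist":[0,0,0]}
    - {"claw":1,"offset":[1.2,0,-1.8],"twist":[0,0,0]}
    - {"claw":1,"offset":[2.0,0,-2.5],"twist":[0,0,0]}
    - {"claw":1,"offset":[2.4,0,-2.9],"twist":[0,0,0]}
    - {"claw":1,"offset":[2.8,0,-3.2],"twist":[0,0,0]}
    - {"claw":1,"offset":[3.7,0,-3.8],"twist":[0,0,0]}
    - {"claw":1,"offset":[4.6,0,-4.4],"twist":[0,0,0]}
    - {"claw":1,"offset":[5.5,0,-4.8],"twist":[0,0,0]}
    - {"claw":1,"offset":[6.5,0,-5.1],"twist":[0,0,0]}
    - {"claw":1,"offset":[7.5,0,-5.3],"twist":[0,0,0]}
    - {"claw":1,"offset":[8.4,0,-5.4],"twist":[0,0,0]}
    - {"claw":1,"offset":[9.4,0,-5.4],"twist":[0,0,0]}
    - {"claw":1,"offset":[10.4,0,-5.3],"twist":[0,0,0]}
    - {"claw":1,"offset":[11.2,0,-5.2],"twist":[0,0,0]}
    - {"claw":1,"offset":[11.5,0,-5.2],"twist":[0,0,0]}
    - {"claw":1,"offset":[11.5,0,-5.2],"twist":[0,0,0]}
    - {"claw":1,"offset":[11.5,0,-5.2],"twist":[0,0,0]}

```text
clock: 11.25
position: [0.5848, 0.0068, 0.1619]
tcp_rot: [[0.975, 0.221, -0.001], [0.221, -0.975, 0.0], [-0.001, -0.0, -1.0]]
ft_force: [-0.0, 0.7, -1.2]
grip_width: 0.0196
```

```bash
python3 - <<'E'
from h import *
o=ctrl.get_obs();print(o["clock"],H(o["position"]).round(1),o["ft_force"].round(2),o["moment"].round(3))
s=ctrl.get_image("side");d=ctrl.get_image("wrist")
b=s["img"][150:270,250:410,::-1]; a=cv2.resize(b,(480,360),interpolation=cv2.INTER_CUBIC)
w=cv2.resize(d["img"][:360,140:460,::-1],(320,360))
cv2.imwrite("pics/s6.png",np.hstack([a,w]))
E
```

```text
11.25 [-29.2 -10.2 161.9] [-0.    0.72 -1.21] [ 0.001 -0.011  0.013]
```

View pics/s6.png

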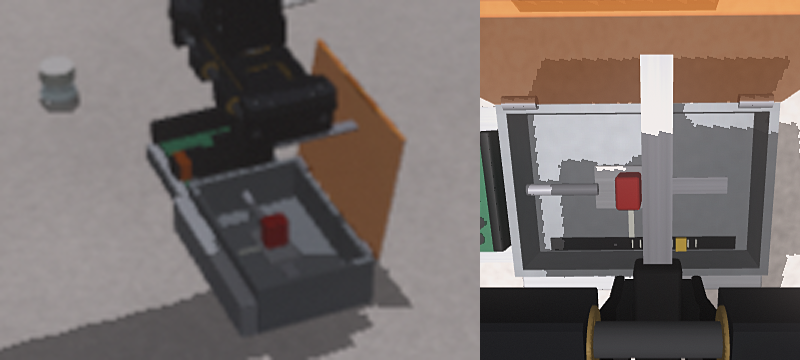

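The cover stands at about 1.7 rad. The red post and the yellow mark are both visible, at about (767,190) and (820,244) in the crop's panel coordinates. Now to retreat the blade and take it back to the mat.

>>> servo_tool:
  deltas:
    - {"claw":1,"offset":[-2,0,0],"twist":[0,0,0]}
    - {"claw":1,"offset":[-5,0,0],"twist":[0,0,0]}
    - {"claw":1,"offset":[-9,0,0],"twist":[0,0,0]}
    - {"claw":1,"offset":[-12,0,0],"twist":[0,0,0]}
    - {"claw":1,"offset":[-12,0,0],"twist":[0,0,0]}

```text
clock: 11.85
position: [0.4646, -0.021, 0.1621]
tcp_rot: [[0.976, 0.219, -0.002], [0.219, -0.976, -0.002], [-0.003, 0.001, -1.0]]
ft_force: [0.1, 0.1, -0.4]
grip_width: 0.0197
```

```bash
python3 - <<'E'
from h import *
# post, pointer, mark pixels in w6 full image: panel crop offset x +140-480
go((.480,-.325,.12),-.366,"mat above"); go((.480,-.325,.033),-.366,"mat")
E
```

```text
mat above off [-5.16, 29.99, 4.25] twist [0.002, 0.002, 0.587] rows 6.145998949531159 3.9158287620420458
mat off [-5.13, 29.98, 12.95] twist [0.002, 0.002, 0.587] rows 6.61285648961898 3.9158287620420458
```

>>> servo_tool:
  deltas:
    - {"claw":1,"offset":[-5.1,30,2],"twist":[0,0,0.587]}
    - {"claw":1,"offset":[-5.1,30,2],"twist":[0,0,0.587]}
    - {"claw":1,"offset":[-5.1,30,2],"twist":[0,0,0.587]}
    - {"claw":1,"offset":[-5.1,30,2],"twist":[0,0,0.587]}
    - {"claw":1,"offset":[-5.1,30,2],"twist":[0,0,0.587]}
    - {"claw":1,"offset":[-5.1,30,2],"twist":[0,0,0.587]}
    - {"claw":1,"offset":[-5.1,30,4],"twist":[0,0,0.587]}
    - {"claw":1,"offset":[-5.1,30,7],"twist":[0,0,0.587]}
    - {"claw":1,"offset":[-5.1,30,10],"twist":[0,0,0.587]}
    - {"claw":1,"offset":[-5.1,30,11.5],"twist":[0,0,0.587]}
    - {"claw":1,"offset":[-5.1,30,12.5],"twist":[0,0,0.587]}
    - {"claw":1,"offset":[-5.1,30,13.0],"twist":[0,0,0.587]}
    - {"claw":1,"offset":[-5.1,30,13.0],"twist":[0,0,0.587]}
    - {"claw":1,"offset":[-5.1,30,13.05],"twist":[0,0,0.587]}
    - {"claw":1,"offset":[-5.1,30,13.05],"twist":[0,0,0.587]}

```text
clock: 13.35
position: [0.4849, -0.3238, 0.0325]
tcp_rot: [[0.934, -0.356, 0.0], [-0.356, -0.934, -0.001], [0.0, 0.001, -1.0]]
ft_force: [-0.4, -0.9, -0.7]
grip_width: 0.0194
```

>>> servo_tool:
  deltas:
    - {"claw":-0.2,"offset":[0,0,0],"twist":[0,0,0]}
    - {"claw":-0.2,"offset":[0,0,0],"twist":[0,0,0]}
    - {"claw":-0.2,"offset":[0,0,0],"twist":[0,0,0]}
    - {"claw":-0.2,"offset":[0,0,0],"twist":[0,0,0]}
    - {"claw":-0.2,"offset":[0,0,0],"twist":[0,0,0]}
    - {"claw":-0.2,"offset":[0,0,0],"twist":[0,0,0]}
    - {"claw":-0.2,"offset":[0,0,0],"twist":[0,0,0]}
    - {"claw":-0.2,"offset":[0,0,0],"twist":[0,0,0]}
    - {"claw":-0.2,"offset":[0,0,-3],"twist":[0,0,0]}
    - {"claw":-0.2,"offset":[0,0,-7],"twist":[0,0,0]}
    - {"claw":-0.2,"offset":[0,0,-11],"twist":[0,0,0]}
    - {"claw":-0.2,"offset":[0,0,-15],"twist":[0,0,0]}
    - {"claw":-0.2,"offset":[0,0,-15],"twist":[0,0,0]}

```text
clock: 14.65
position: [0.4872, -0.325, 0.1878]
tcp_rot: [[0.934, -0.356, 0.007], [-0.356, -0.934, -0.005], [0.008, 0.002, -1.0]]
ft_force: [0.4, -0.8, 0.4]
grip_width: 0.052
```

```bash
python3 - <<'E'
from h import *
s=ctrl.get_image("side");d=ctrl.get_image("wrist");t=ctrl.get_image("top")
w=cv2.resize(d["img"][:360,:,::-1],(480,270))
a=cv2.resize(s["img"][160:280,280:400,::-1],(300,300),interpolation=cv2.INTER_CUBIC)
b=cv2.resize(t["img"][150:270,160:320,::-1],(480,330),interpolation=cv2.INTER_CUBIC)
A=np.zeros((600,800,3),np.uint8);A[:270,:480]=w;A[:300,490:790]=a;A[270:,:480]=b
c=cv2.resize(s["img"][285:385,230:390,::-1],(310,200));A[310:510,490:]=c
cv2.imwrite("pics/chk7.png",A)
h=H(ctrl.get_obs()["position"]);print(ctrl.get_obs()["clock"],ctrl.get_obs()["position"])
go(W(-15,-8,180),yaw,"over well")
E
```

```text
14.8 [ 0.48431352 -0.32337163  0.18118141]
over well off [-1.31, -35.41, 0.11] twist [-0.0, 0.001, -0.587] rows 7.086220452012467 3.9169078560393173
```

View pics/chk7.png

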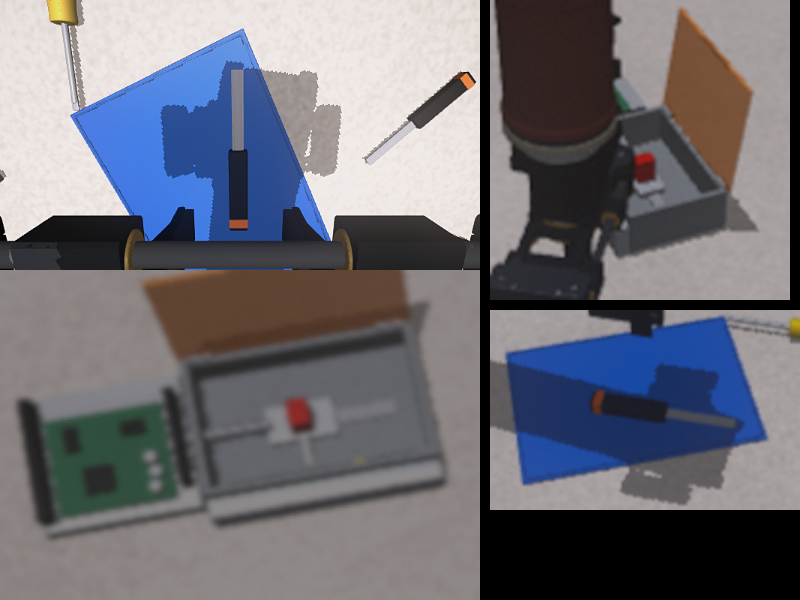

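The blade lies on the mat, let go. The cover is upright or leaning back, and the board is in place. Moving over the well.

>>> servo_tool:
  deltas:
    - {"claw":-1,"offset":[-3,-35.4,0],"twist":[0,0,-0.587]}
    - {"claw":-1,"offset":[-3,-35.4,0],"twist":[0,0,-0.587]}
    - {"claw":-1,"offset":[-3,-35.4,0],"twist":[0,0,-0.587]}
    - {"claw":-1,"offset":[-3,-35.4,0],"twist":[0,0,-0.587]}
    - {"claw":-1,"offset":[-3,-35.4,0],"twist":[0,0,-0.587]}
    - {"claw":-1,"offset":[-3,-35.4,0],"twist":[0,0,-0.587]}
    - {"claw":-1,"offset":[-3,-35.4,0],"twist":[0,0,-0.587]}
    - {"claw":-1,"offset":[-3,-35.4,0],"twist":[0,0,-0.587]}
    - {"claw":-1,"offset":[-3,-35.4,0],"twist":[0,0,-0.587]}
    - {"claw":-1,"offset":[-3,-35.4,0],"twist":[0,0,-0.587]}
    - {"claw":-1,"offset":[-3,-35.4,0],"twist":[0,0,-0.587]}
    - {"claw":-1,"offset":[-3,-35.4,0],"twist":[0,0,-0.587]}

```text
clock: 16.0
position: [0.5824, 0.0161, 0.1813]
tcp_rot: [[0.976, 0.218, -0.001], [0.218, -0.976, -0.0], [-0.002, 0.0, -1.0]]
ft_force: [-0.2, -0.4, -0.3]
grip_width: 0.0868
```

```bash
cat >> h.py <<'E'
def blob(im,lo,hi,roi=None):
    m=cv2.inRange(cv2.cvtColor(im,cv2.COLOR_RGB2HSV),lo,hi)
    if roi: k=np.zeros_like(m);x,y,w,h=roi;k[y:y+h,x:x+w]=1;m=m*k
    n,_,st,c=cv2.connectedComponentsWithStats(m)
    return [(st[i].tolist(),c[i].round(1).tolist()) for i in sorted(range(1,n),key=lambda i:-st[i,4])[:3]]
E
python3 - <<'E'
from h import *
d=save("w8","wrist");s=ctrl.get_image("side");o=ctrl.get_obs()
print(o["clock"],H(o["position"]).round(1),o["tcp_rot"].round(3).tolist(),o["joint_pos"].round(2))
print("red",blob(d["img"],(0,150,60),(6,255,255)));print("yel",blob(d["img"],(22,130,90),(34,255,255)))
for th in(1.4,1.5,1.6,1.7,1.8): print(th,[np.round(proj(s,W(55-124*np.cos(th),y,50+124*np.sin(th))),1) for y in(86,-86)])
print("expected post top",proj(d,W(0,8,46)),"ptr",proj(d,W(-37,8,17)))
E
```

```text
16.1 [-29.2   0.  181.5] [[0.976, 0.219, -0.001], [0.219, -0.976, -0.0], [-0.001, -0.0, -1.0]] [ 0.22  0.27 -0.39  1.7   0.11  1.19 -1.54]
red [([292, 173, 23, 31, 680], [303.2, 187.7]), ([296, 169, 6, 1, 6], [298.5, 169.0]), ([304, 169, 5, 1, 5], [306.0, 169.0])]
yel [([347, 231, 10, 13, 117], [351.4, 236.7])]
1.4 [array([341. , 166.6]), array([367.7, 200.6])]
1.5 [array([345.2, 165.1]), array([372.3, 199. ])]
1.6 [array([349.5, 164.1]), array([376.9, 197.8])]
1.7 [array([353.7, 163.5]), array([381.4, 197. ])]
1.8 [array([357.8, 163.3]), array([385.8, 196.7])]
expected post top (np.float64(306.4436058659783), np.float64(189.23727403350796)) ptr (np.float64(307.9664064786658), np.float64(230.09740960742894))
```

View pics/w8.png

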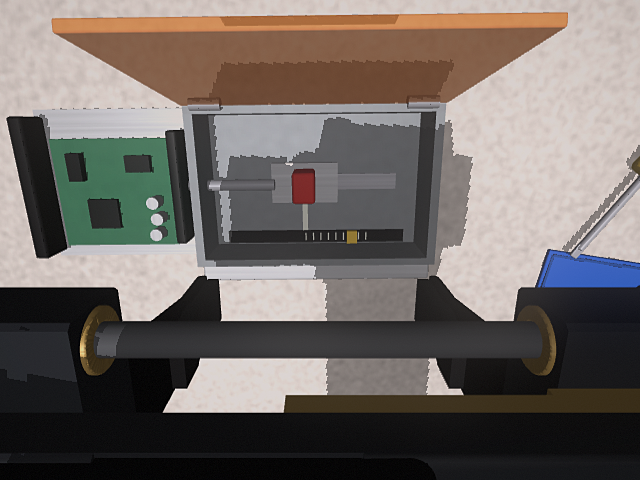

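Wrist view: the red post's top is at (303,187), the white pointer tip at (305.5,229) and the yellow mark at (352,237). The side view puts the cover at about 1.75 rad. I'll step above the post, which also gives the second view for its height.

```bash
python3 - <<'E'
from h import *
d=ctrl.get_image("wrist")
p=onz(d,303.3,186.5,.046);q=onz(d,305.5,229,.017);m=onz(d,351.9,236.9,.0115)
for a in(p,q,m): print(H(a).round(1))
d["img"].tofile("/dev/null"); np.save("d8.npy",{k:d[k] for k in d if k!="img"},allow_pickle=True)
go(W(-15,9.5,110),yaw,"mid")
E
```

```text
[ 2.2 10.8 46. ]
[-35.8  10.6  17. ]
[-44.  -26.5  11.5]
mid off [1.42, -0.92, 7.15] twist [-0.0, 0.001, -0.001] rows 1.469914348171406 0.011801979006982646
```

>>> servo_tool:
  deltas:
    - {"claw":-1,"offset":[0.7,-0.5,3.5],"twist":[0,0,0]}
    - {"claw":-1,"offset":[1.4,-1.05,7.1],"twist":[0,0,0]}
    - {"claw":-1,"offset":[1.4,-1.05,7.1],"twist":[0,0,0]}
    - {"claw":-1,"offset":[1.4,-1.05,7.1],"twist":[0,0,0]}

```text
clock: 16.55
position: [0.5936, 0.0311, 0.1107]
tcp_rot: [[0.975, 0.221, -0.002], [0.221, -0.975, 0.0], [-0.002, -0.001, -1.0]]
ft_force: [0.3, 0.8, 1.1]
grip_width: 0.0869
```

```bash
python3 - <<'E'
from h import *
d=save("w9","wrist");e=np.load("d8.npy",allow_pickle=True).item()
o=ctrl.get_obs();print(H(o["position"]).round(1),o["ft_force"].round(1))
b=blob(d["img"],(0,150,60),(6,255,255));print(b);y=blob(d["img"],(22,130,90),(34,255,255));print(y)
x,yy,w,h,_=b[0][0]
print("post corner heights (front-left, front-right of top)")
# top-face brightness split
r=d["img"][:,:,0].astype(int)[max(yy-5,0):yy+h+5,int(x+w/2)];print(yy-5,r.tolist())
print("post c",H(tri((d,*b[0][1]),(e,303.2,187.7))).round(1)); 
if y: print("mark",H(tri((d,*y[0][1]),(e,351.4,236.7))).round(1),H(onz(d,*y[0][1],.0115)).round(1))
go(W(-2,10.7,47),yaw,"down")
E
```

```text
[-14.5  11.2 111.9] [-0.5 -0.4  0.3]
[([307, 207, 30, 48, 1150], [321.8, 234.6]), ([308, 207, 6, 4, 8], [310.2, 207.9]), ([315, 207, 6, 1, 6], [317.5, 207.0])]
[([373, 281, 13, 16, 199], [379.1, 288.7])]
post corner heights (front-left, front-right of top)
202 [145, 144, 143, 141, 105, 79, 83, 85, 85, 84, 86, 86, 84, 85, 102, 130, 137, 144, 149, 148, 148, 146, 146, 146, 146, 146, 147, 146, 147, 148, 146, 146, 146, 145, 146, 146, 145, 145, 146, 145, 144, 145, 144, 144, 146, 144, 145, 145, 144, 143, 145, 139, 124, 138, 182, 177, 175, 175]
post c [ 1.4 10.7 45.7]
mark [-42.3 -25.8  16.4] [-44.3 -26.8  11.5]
down off [1.25, 0.05, 6.49] twist [-0.0, -0.0, -0.0] rows 1.3213796231743755 0.003167561293567464
```

>>> servo_tool:
  deltas:
    - {"claw":-1,"offset":[1.3,0.05,2],"twist":[0,0,0]}
    - {"claw":-1,"offset":[1.3,0.05,4],"twist":[0,0,0]}
    - {"claw":-1,"offset":[1.3,0.05,5.5],"twist":[0,0,0]}
    - {"claw":-1,"offset":[1.3,0.05,6.4],"twist":[0,0,0]}
    - {"claw":-1,"offset":[1.3,0.05,6.4],"twist":[0,0,0]}
    - {"claw":1,"offset":[1.3,0.05,6.4],"twist":[0,0,0]}
    - {"claw":1,"offset":[1.3,0.05,6.4],"twist":[0,0,0]}
    - {"claw":1,"offset":[1.3,0.05,6.4],"twist":[0,0,0]}
    - {"claw":1,"offset":[1.3,0.05,6.4],"twist":[0,0,0]}
    - {"claw":1,"offset":[1.3,0.05,6.4],"twist":[0,0,0]}
    - {"claw":1,"offset":[1.3,0.05,6.4],"twist":[0,0,0]}
    - {"claw":1,"offset":[1.3,0.05,6.4],"twist":[0,0,0]}
    - {"claw":1,"offset":[1.3,0.05,6.4],"twist":[0,0,0]}
    - {"claw":1,"offset":[1.3,0.05,6.4],"twist":[0,0,0]}
    - {"claw":1,"offset":[1.3,0.05,6.4],"twist":[0,0,0]}
    - {"claw":1,"offset":[1.3,0.05,6.4],"twist":[0,0,0]}
    - {"claw":1,"offset":[1.3,0.05,6.4],"twist":[0,0,0]}
  newtons: 30

```text
clock: 18.3
position: [0.6069, 0.0321, 0.0464]
tcp_rot: [[0.976, 0.22, -0.001], [0.22, -0.976, -0.002], [-0.001, 0.001, -1.0]]
ft_force: [1.9, -5.4, -1.4]
grip_width: 0.0157
```

>>> servo_tool:
  deltas:
    - {"claw":1,"offset":[0,0.5,0],"twist":[0,0,0]}
    - {"claw":1,"offset":[0,1.0,0],"twist":[0,0,0]}
    - {"claw":1,"offset":[0,1.5,0],"twist":[0,0,0]}
    - {"claw":1,"offset":[0,2.0,0],"twist":[0,0,0]}
    - {"claw":1,"offset":[0,2.5,0],"twist":[0,0,0]}
    - {"claw":1,"offset":[0,3.0,0],"twist":[0,0,0]}
    - {"claw":1,"offset":[0,3.5,0],"twist":[0,0,0]}
    - {"claw":1,"offset":[0,3.6,0],"twist":[0,0,0]}
    - {"claw":1,"offset":[0,3.6,0],"twist":[0,0,0]}
    - {"claw":1,"offset":[0,3.6,0],"twist":[0,0,0]}
    - {"claw":1,"offset":[0,3.6,0],"twist":[0,0,0]}

```text
clock: 19.4
position: [0.6144, 0.0001, 0.0464]
tcp_rot: [[0.975, 0.222, -0.001], [0.222, -0.975, 0.002], [-0.001, -0.002, -1.0]]
ft_force: [-1.9, 5.7, 1.1]
grip_width: 0.0156
```

```bash
python3 - <<'E'
from h import *
o=ctrl.get_obs();print(o["clock"],H(o["position"]).round(1),o["ft_force"].round(1),o["grip_width"])
d=ctrl.get_image("wrist");s=ctrl.get_image("side");t=ctrl.get_image("top")
for n,p in(("ptr",W(-36,-26,17)),("mark",W(-43,-26.5,11.5)),("post",W(1,-26,46))): print(n,np.round(proj(d,p)),np.round(proj(s,p)),np.round(proj(t,p)))
print("yel",blob(d["img"],(22,130,90),(34,255,255)))
A=np.zeros((600,800,3),np.uint8)
A[:300,:400]=cv2.resize(d["img"][:,:,::-1],(400,300))
A[:300,400:]=cv2.resize(s["img"][190:265,290:390,::-1],(400,300),interpolation=cv2.INTER_CUBIC)
A[300:,:400]=cv2.resize(t["img"][170:245,220:320,::-1],(400,300),interpolation=cv2.INTER_CUBIC)
u,v=map(int,proj(d,W(-40,-26,14)));v=min(max(v,75),405);A[300:,400:]=cv2.resize(d["img"][v-75:v+75,u-100:u+100,::-1],(400,300),interpolation=cv2.INTER_CUBIC)
print(u,v);cv2.imwrite("pics/fin.png",A)
E
```

```text
19.4 [ -1.8 -23.3  46.4] [-1.9  5.7  1.1] 0.015598947262927687
ptr [326. 358.] [333. 242.] [279. 218.]
mark [326. 364.] [330. 244.] [280. 222.]
post [328. 316.] [346. 230.] [275. 199.]
yel [([318, 359, 17, 19, 308], [326.1, 367.9])]
325 361
```

View pics/fin.png

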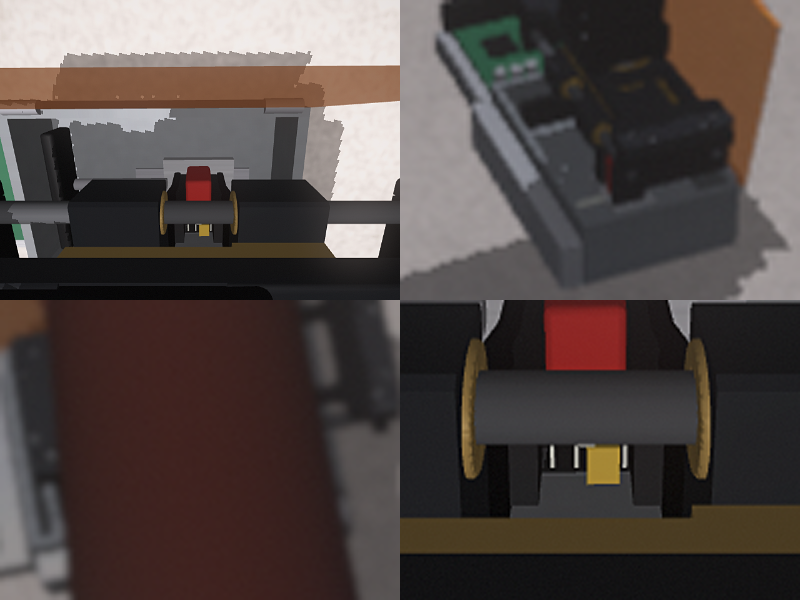

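Through the finger gap, the pointer tip is at u≈318 and the yellow mark at u≈326, so about 3.4 mm is left; the TCP reading agrees. Nudging.

>>> servo_tool:
  deltas:
    - {"claw":1,"offset":[0,0.2,0],"twist":[0,0,0]}
    - {"claw":1,"offset":[0,0.36,0],"twist":[0,0,0]}
    - {"claw":1,"offset":[0,0.36,0],"twist":[0,0,0]}
    - {"claw":1,"offset":[0,0.36,0],"twist":[0,0,0]}
    - {"claw":1,"offset":[0,0.36,0],"twist":[0,0,0]}
    - {"claw":1,"offset":[0,0.36,0],"twist":[0,0,0]}

```text
clock: 20.15
position: [0.6152, -0.0032, 0.0464]
tcp_rot: [[0.975, 0.222, -0.001], [0.222, -0.975, 0.002], [-0.001, -0.002, -1.0]]
ft_force: [-1.1, 6.6, 0.6]
grip_width: 0.0161
```

```bash
python3 - <<'E'
from h import *
o=ctrl.get_obs();print(o["clock"],H(o["position"]).round(1),o["ft_force"].round(1),o["grip_width"])
d=ctrl.get_image("wrist")
y=blob(d["img"],(22,130,90),(34,255,255));r=blob(d["img"],(0,150,60),(6,255,255),(200,240,240,100));print(y,r)
print("mark now",H(onz(d,*y[0][1],.0115)).round(1),"post",H(onz(d,r[0][0][0]+r[0][0][2]/2,r[0][1][1],.046)).round(1))
g=d["img"][368:380].astype(int) 
for v in(371,372,373,374): print(v,d["img"][v-14,300:345].min(axis=1).tolist())
s=ctrl.get_image("side")
for n in("pry",): print([(np.round(q["rect"]).tolist(),round(q["score"],2)) for q in ctrl.spot_in("side",n)])
for n in("flux_jar","driver","board"): print(n,[(np.round(q["rect"]).tolist(),round(q["score"],2)) for q in ctrl.spot_in("side",n)][:1])
for n in("flux_jar","driver","pry"):
  ctrl.get_image("top"); print("top",n,[np.round(q["rect"]).tolist() for q in ctrl.spot_in("top",n)])
m=cv2.inRange(cv2.cvtColor(s["img"],cv2.COLOR_RGB2HSV),(5,120,60),(18,255,255))[140:260,330:400]
vv,uu=np.nonzero(m);print("cover extents side", uu.min()+330,uu.max()+330,vv.min()+140,vv.max()+140)
E
```

```text
20.15 [ -1.8 -26.8  46.4] [-1.1  6.6  0.6] 0.016050119710545735
[([311, 359, 17, 19, 306], [319.0, 368.1])] [([297, 266, 41, 55, 2057], [317.3, 294.5])]
mark now [-45.3 -26.3  11.5] post [  9.9 -25.6  46. ]
371 [54, 55, 53, 54, 51, 52, 51, 51, 52, 53, 52, 56, 54, 50, 66, 62, 62, 62, 62, 63, 62, 64, 57, 52, 54, 54, 54, 53, 50, 50, 55, 52, 52, 53, 54, 53, 54, 54, 53, 54, 53, 53, 54, 54, 55]
372 [31, 32, 31, 30, 25, 66, 76, 29, 29, 29, 27, 33, 31, 26, 114, 116, 114, 114, 114, 113, 115, 118, 75, 32, 31, 33, 34, 32, 23, 52, 97, 62, 27, 32, 33, 32, 32, 32, 31, 32, 28, 26, 39, 39, 39]
373 [18, 20, 19, 18, 4, 128, 157, 44, 14, 16, 10, 25, 30, 26, 51, 92, 90, 89, 90, 90, 89, 94, 57, 27, 28, 29, 30, 23, 6, 76, 175, 104, 17, 18, 19, 22, 21, 22, 21, 19, 11, 10, 26, 32, 32]
374 [23, 20, 22, 18, 5, 142, 192, 62, 15, 20, 11, 40, 51, 50, 46, 42, 40, 42, 41, 41, 42, 42, 46, 49, 51, 50, 52, 39, 8, 91, 189, 100, 18, 20, 23, 22, 21, 22, 23, 22, 13, 12, 30, 31, 32]
[([297.0, 390.0, 37.0, 49.0], 0.89), ([282.0, 328.0, 71.0, 17.0], 0.62), ([211.0, 408.0, 44.0, 53.0], 0.61), ([373.0, 291.0, 48.0, 14.0], 0.47)]
flux_jar [([261.0, 170.0, 16.0, 22.0], 0.5)]
driver [([353.0, 287.0, 68.0, 15.0], 0.59)]
board [([354.0, 174.0, 28.0, 66.0], 0.67)]
top flux_jar [[102.0, 271.0, 26.0, 19.0], [163.0, 150.0, 70.0, 96.0]]
top driver [[407.0, 225.0, 33.0, 76.0]]
top pry [[498.0, 335.0, 51.0, 44.0], [486.0, 267.0, 53.0, 29.0], [409.0, 224.0, 30.0, 74.0]]
cover extents side 356 384 172 235
```

The pointer spans u=314–322 (centre 318) and the mark's centre is at 319, under 1 mm apart. One numeric check of the board, then hand in.

```bash
python3 - <<'E'
from h import *
a=cv2.imread("pics/s2.png")[:,:,::-1].copy();s=ctrl.get_image("side");roi=(295,175,50,45)
print(blob(a,(40,80,20),(85,255,255),roi)[:1],blob(s["img"],(40,80,20),(85,255,255),roi)[:1])
o=ctrl.get_obs();print(o["clock"],H(o["position"]).round(1),np.abs(o["joint_velocities"]).max(),o["grip_width"])
print(ctrl.job_done())
E
```

```text
[([304, 192, 31, 17, 216], [318.0, 199.9])] [([304, 194, 18, 17, 135], [312.4, 200.6])]
20.8 [ -1.8 -26.8  46.4] 0.0015472910306576007 0.015717438582513166
the job is handed in; nothing more can be done
None
```

I pried the cover open with the large blade, laid the blade back on the mat, and pulled the red post to the yellow mark. I then handed the job in at about 20.8 s with the gripper still holding it. `job_done()` reports no verdict.

What the last checks showed:
- **Pointer:** in the wrist image it was about 1 px, or under 1 mm, from the mark's centre.
- **Post:** the grip was 16 mm wide, which matches the post, with about 6.7 N of spring pull. The arm was steady.
- **Cover:** it stands at about 1.75 rad, measured in the side view.
- **Blade:** it was lying on the mat, let go, when I looked. The detectors still place it there.
- **Jar:** it is unchanged in both views.

Two checks were not clean:
- **Screwdriver:** the side view shows it unchanged. The last top-view search returned the blade's position instead, so that view gave no confirmation.
- **Board:** the side-view search gave a wrong box. The gripper partly hid the board, so only its visible left edge (same column as before) could be compared. That edge is within about 2 px of its start.

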